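# Refit the glassware stand deck with a drift pin, right the fallen cylinder

## Robot

A 7-joint arm with a two-finger parallel gripper is mounted at the origin on a cart in front of the work surface, level with it; the furniture and walls round the work are solid. World frame = base frame: x ahead of the robot, y to its left, z up, the work surface at z = 0. Lengths are in m, angles in rad, forces in N, time in s.
With the tool pointing down it reaches from about 0.425 to 0.875 m from the base axis. Payload 9.9 kg.
Tool frame: the origin (TCP) lies midway between the tips of the shut fingers; the grasp point (between the pads) lies 19 mm behind it; z points along the fingers, y is the direction in which the jaws open and shut (so a half turn about z gives the same grasp; the last joint's range is limited). The gripper opens to 85 mm and grips with 20 to 120 N. Pads are 22 mm wide; open, the fingers measure 114 mm over their backs; the gripper's body (76 mm by 85 mm) begins 54 mm behind the grasp point. The pads swing forward as they close: fully open they stand 13 mm farther back than shut.
Start: joints at [1.201, 0.576, 0.025, 1.437, -0.015, 1.129, -0.057], TCP at [0.19, -0.648, 0.231] pointing down, gripper open.
Joint ranges: [-2.76, 2.76], [-0.34, 2.15], [-1.52, 1.57], [0.19, 2.46], [-1.09, 4.23], [0.17, 1.99], [-2.82, 2.82]. Speed limits (rad/s): [2.22, 2.22, 3.01, 3.01, 3.14, 3.14, 3.14].

## Interface

Orientations are given as a rotation vector (axis times angle).
In Python, from bench import bot gives the robot as it stands.
- The arm moves only by the tool jog_arm, never from a script. Its argument "moves" is text: rows parted by semicolons, each of 6 numbers parted by spaces: the shift along the world's x, y, z in cm, then the turn, a rotation vector about the world's x, y, z in rad. In form: tx ty tz wx wy wz; .... A call has 1 to 10 rows; each row shifts and turns the commanded pose from where the row before left it; what a row does not reach is not made up. A row lasts 1/12 s, in which the tool goes at most 41.7 mm and 7.16 degrees, less where a joint would pass 70% of its speed; a pose out of reach is approached as far as the arm can. A call is refused whole if a number of a shift passes 4.17 or a number of a turn 0.125, either way. A call with a gripper value outside its range is refused whole. "gripper" is the gripper's target within -1 to 1 (shut at 1, half-way at 0, fully open at -1), set as the call begins (left out, the last holds). The fingers move at their own pace and stop on an object; "force" is the grip in N (left out, the last holds). Time passes only in rows, so rows that do not move let the fingers close. It gives the time, the measured TCP pose, the force and the opening at its end, in the units of the state.
- bot.read_state(): the state, without advancing time (a new reading comes with each control period).
- bot.camera(name): name is "scene" or "top"; returns a dict with "image" (384x512x3 uint8, red, green, blue), "vertical_fov" (degrees; the focal length in pixels is half the picture's height over the tangent of half this angle, whatever the lens; pixels are square), "cx", "cy" (the principal point, pixels), "position" and "attitude" of the camera in the world. Camera axes: x right, y up, looking along -z (the intrinsics and any distortion apply to the point x, -y, -z); pixel columns grow to the right and rows downward; lengths in m; the calibration is good to about 2 mm. A picture is of the moment at which its call begins. There is no depth.
- bot.close_job(): hands the job in, once; it reports no verdict.
The state is a dict: "time": time; "q": joint angles; "dq": joint speeds; "effort": joint torques, N m; "position": TCP position; "orientation": TCP orientation; "contact_force": force on the tool from outside, world axes, zero at the start; "wrist_torque": the same for the moment, N m; "finger_gap": opening from 0.0 (shut) to 1.0 (fully open).
Only numpy, scipy, OpenCV 4.12 (cv2) and the standard library are available. Lean on these libraries where they do the work, as an engineer would, in place of code of your own. Each camera call takes 0.05 s, during which the arm holds its last target. There are 200 camera calls.

## Task

Carry the white deck by its handle onto the grey stand base, red-ringed hole over red-ringed hole, and push the red-headed drift pin fully down through that hole to line the parts up before any bolt goes in. With the pin in, drop every brass thumb bolt there is fully home into the other holes, one to a hole, then pull the pin and put it back in the red-ringed slot of the wooden caddy. The clear measuring cylinder that fell over must stand upright on one of the deck's round blue pads at the end; do not disturb the orange jar and the beaker.

Things in the scene. Friction and masses are not known exactly. Their poses are not given: they have to be found in the camera images.
- base: fixed grey stand base, 130 mm (x) by 244 mm (y), 45 mm tall: two drilled cross bars (each 130 by 44 mm) at y = +100 and -100 mm joined by low dark rails. Origin: centre of its underside; z up. Four straight through-holes of 14 mm
- base_hole0 (a point): mouth of base hole 0, in the base's top face (45 mm above the bench), at x = -45, y = 100 mm of the base; 14 mm wide, ringed in red: the drift pin's hole
- base_hole1 (a point): mouth of base hole 1, in the base's top face (45 mm above the bench), at x = -45, y = -100 mm of the base; 14 mm wide, for a bolt
- base_hole2 (a point): mouth of base hole 2, in the base's top face (45 mm above the bench), at x = 45, y = 100 mm of the base; 14 mm wide, for a bolt
- base_hole3 (a point): mouth of base hole 3, in the base's top face (45 mm above the bench), at x = 45, y = -100 mm of the base; 14 mm wide, for a bolt
- deck: loose white deck plate, 130 mm (x) by 244 mm (y) by 8 mm thick, 0.45 kg, lying flat on the bench. Origin: centre of its underside; z up; hole i of it goes over hole i of the base. An arched steel handle of 10 mm round bar rises at its centre along x (feet at x = -34 and 34 mm, y = 0); see deck_handle. Seated on the base its underside is 45 mm above the bench
- deck_handle (a point): middle of the handle's top bar (centre line of the bar), 46 mm above the deck's underside; the bar runs straight along the deck's x for 26 mm either way
- deck_hole0 (a point): mouth of deck hole 0 in the deck's top face; 14 mm wide, straight through, ringed in red: the drift pin's hole
- deck_hole1 (a point): mouth of deck hole 1 in the deck's top face; 14 mm wide, straight through, for a bolt
- deck_hole2 (a point): mouth of deck hole 2 in the deck's top face; 14 mm wide, straight through, for a bolt
- deck_hole3 (a point): mouth of deck hole 3 in the deck's top face; 14 mm wide, straight through, for a bolt
- deck_pad0 (a point): centre of round blue pad 0 (62 mm across, painted flat on the deck's top face), at x = 0, y = 60 mm of the deck
- deck_pad1 (a point): centre of round blue pad 1 (62 mm across, painted flat on the deck's top face), at x = 0, y = -60 mm of the deck
- caddy: fixed wooden caddy block, 200 mm (x) by 50 mm (y), 60 mm tall, with four 15 mm slots (through-holes) in a row along its x, at x = -75 (ringed in red, the drift pin's), -25, 25 and 75 mm. Origin: centre of its underside
- caddy_slot0 (a point): mouth of caddy slot 0 in its top face, at x = -75 mm of the caddy, ringed in red: the drift pin's slot
- pin: drift pin hanging upright in the caddy: red round grip head 22 mm across and 28 mm tall, steel shank 12 mm across and 55 mm long below it, the last 25 mm tapering to 5 mm. 70 g. Origin: on the axis at the underside of the head; z up, away from the tip. Fully home, the head's underside rests on the face round the hole
- bolt0: brass-headed plain thumb bolt (no thread, it drops in loosely) hanging upright in the caddy, or absent: round head 22 mm across and 24 mm tall, steel shank 11 mm across and 34 mm long, the last 10 mm tapering to 5 mm. 50 g. Origin: on the axis at the underside of the head; z up, away from the tip
- bolt1: brass-headed plain thumb bolt (no thread, it drops in loosely) hanging upright in the caddy, or absent: round head 22 mm across and 24 mm tall, steel shank 11 mm across and 34 mm long, the last 10 mm tapering to 5 mm. 50 g. Origin: on the axis at the underside of the head; z up, away from the tip
- bolt2: brass-headed plain thumb bolt (no thread, it drops in loosely) hanging upright in the caddy, or absent: round head 22 mm across and 24 mm tall, steel shank 11 mm across and 34 mm long, the last 10 mm tapering to 5 mm. 50 g. Origin: on the axis at the underside of the head; z up, away from the tip
- cylinder: clear glass 50 ml measuring cylinder, lying on its side on the bench at the start, mouth roughly towards the robot; 152 mm tall, tube 22 mm across, hexagonal foot 54 by 62 mm and 10 mm thick, so it does not roll; 0.11 kg. Origin: centre of the foot's underside; z runs along its axis from the foot to the mouth
- jar: orange staining jar, 75 mm across and 93 mm tall, a bystander; origin: centre of its underside
- beaker: small glass beaker, 60 mm across and 70 mm tall, a bystander; origin: centre of its underside

How it is judged:
By the outcome, as a careful person would: the job done as asked, in the order asked, and still so for the second after the job is handed in, with the robot touching nothing.
Of bolt0, bolt1, bolt2 only 2 to 3 are there at a start; the rules pass over those that are not, and their reading is None.
At some moment in a run one of cylinder may be knocked a few centimetres aside while the robot is not near it.
It also fails if it takes over 210 s, if anything falls off the work surface, if the arm or the gripper's body presses on something with over 40 N, if the wrist force passes 120 N, or if a joint passes its speed limit or range.

## Working session

There is one attempt and no reset: what is moved stays moved. The work goes in short steps, Python scripts to look and compute and a tool call to move; the robot and the scene stay as the last step left them, time stands still between calls to the robot, and variables do not carry over. Pictures are saved under pics/ and viewed, about 12 in all and at most 16, crops included, and the job is handed in when it is done.

Besides the shell and the picture viewer there is one more tool, called after "Emit:" as name(argument=value, ...) on one line, values as JSON. jog_arm: Moves the arm, as the interface text tells. Its arguments: {"type":"object","properties":{"moves":{"type":"string"},"gripper":{"type":"number"},"force":{"type":"number"}},"required":["moves"]}

```bash
ls; mkdir -p pics
cat > h.py <<'E'
import numpy as np, cv2
from scipy.spatial.transform import Rotation as R
from bench import bot
def cam(n):
    c=bot.camera(n); c['R']=(R.from_rotvec(c['attitude']).as_matrix() if np.size(c['attitude'])==3 else (np.array(c['attitude']) if np.size(c['attitude'])==9 else None)); return c
def save(c,f,crop=None,s=1):
    im=c['image'][:,:,::-1]
    if crop: x0,y0,x1,y1=crop; im=im[y0:y1,x0:x1]
    cv2.imwrite('pics/'+f,cv2.resize(im,None,fx=s,fy=s,interpolation=cv2.INTER_CUBIC))
E
python3 - <<'E'
from h import *
for n in('scene','top'):
    c=cam(n); print({k:v for k,v in c.items() if k!='image'}); save(c,n+'0.png',None,1.5)
print(bot.read_state())
E
```

```text
pics
{'vertical_fov': 49.79050186334726, 'cx': 249.01085546455212, 'cy': 197.13219654930498, 'position': array([-0.1581233 ,  0.56677341,  0.84703427]), 'attitude': array([ 0.44704635, -0.96975608, -2.06834626]), 'R': array([[-0.62448434,  0.51098464, -0.59068943],
       [-0.78089299, -0.39394709,  0.48478019],
       [ 0.01501486,  0.76400287,  0.64503811]])}
{'vertical_fov': 44.96079654036239, 'cx': 259.7599137790631, 'cy': 192.32159259745913, 'position': array([ 0.28661867, -0.00775381,  1.63960218]), 'attitude': array([ 0.13537319, -0.14926019, -1.55738239]), 'R': array([[ 0.00785999,  0.98354294, -0.18050349],
       [-0.9999231 ,  0.00946215,  0.00801671],
       [ 0.00959273,  0.1804266 ,  0.98354167]])}
{'time': 0.1, 'q': array([ 1.20120686,  0.57646294,  0.02484104,  1.43783624, -0.0150035 ,
        1.12900812, -0.05651044]), 'dq': array([ 3.68200610e-04, -3.48300730e-03,  2.56577007e-03, -2.54327772e-03,
        1.52571877e-03, -8.74088502e-07,  6.45918730e-04]), 'effort': array([ 6.49960668e-03, -7.67302465e+01,  2.25793988e+00, -2.86602241e+01,
        1.58055034e-02,  8.75784812e-03,  1.22050849e-05]), 'position': array([ 0.1901861 , -0.64721892,  0.23051442]), 'orientation': array([-3.10808020e+00, -4.47216797e-01,  4.54132856e-04]), 'contact_force': array([-0.49952329, -0.05561503,  0.53801152]), 'wrist_torque': array([-0.01020072, -0.00634962,  0.03278929]), 'finger_gap': 0.9976878178228419}
```

View pics/scene0.png

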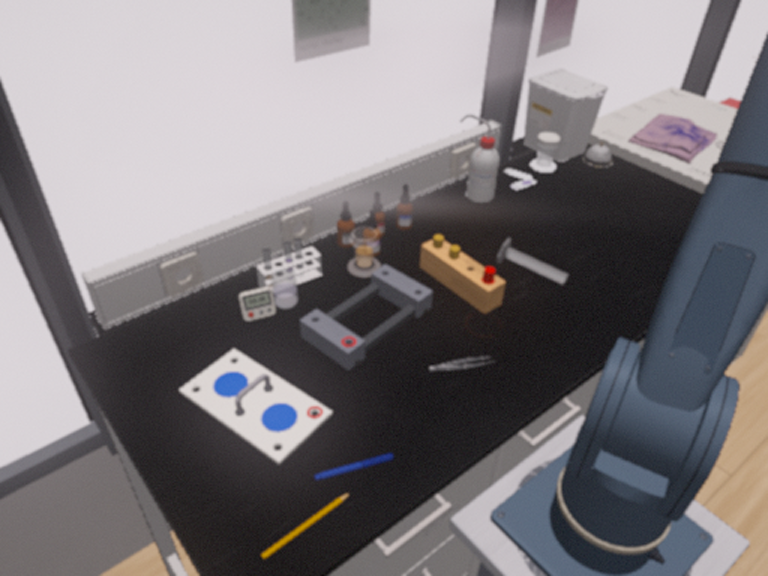

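View pics/top0.png

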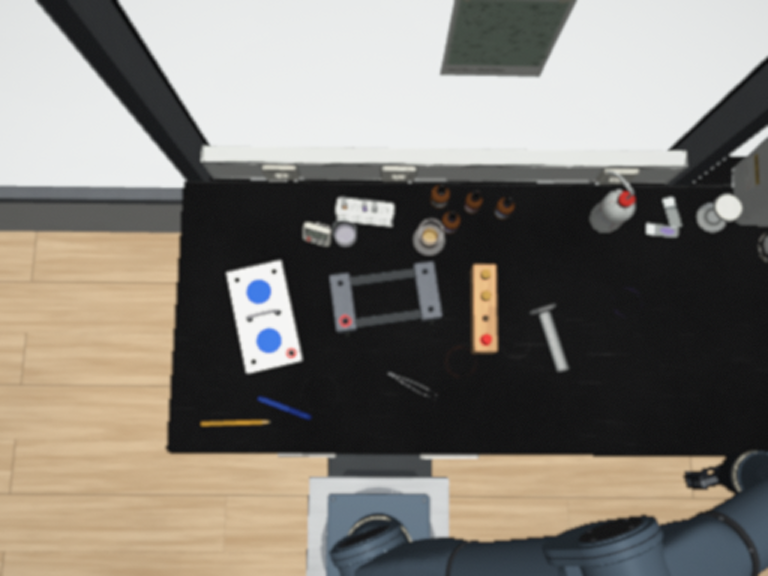

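Both views: the white deck is on the left, with its red ring at top (291,352). The base is in the middle with its red hole at (345,321). The caddy has the red pin at the robot end and two brass bolts at the far end, with slot 1 empty. The cylinder lies at about (553,340), foot away from the robot. Next I measure.

```bash
cat >> h.py <<'E'
def f_of(c): return 192/np.tan(np.radians(c['vertical_fov']/2))
def ray(c,uv):
    f=f_of(c); d=c['R']@np.array([(uv[0]-c['cx'])/f,-(uv[1]-c['cy'])/f,-1]); return d
def plane(c,uv,z):
    d=ray(c,uv); p=c['position']; return p+d*(z-p[2])/d[2]
def proj(c,p):
    v=c['R'].T@(np.asarray(p)-c['position']); f=f_of(c); return np.array([c['cx']+f*v[0]/-v[2], c['cy']-f*v[1]/-v[2]])
def masks(c):
    h=cv2.cvtColor(c['image'],cv2.COLOR_RGB2HSV).astype(int); H,S,V=h[...,0],h[...,1],h[...,2]
    return dict(red=((H<8)|(H>172))&(S>110)&(V>80), blue=(H>100)&(H<125)&(S>130)&(V>130), brass=(H>14)&(H<32)&(S>130)&(V>70), white=(S<40)&(V>170))
def blobs(m,amin=6):
    n,l,s,ce=cv2.connectedComponentsWithStats(m.astype(np.uint8)); return [(np.round(ce[i],2),s[i,4],s[i,:4]) for i in range(1,n) if s[i,4]>=amin]
def dark(c,uv,r=3):
    g=cv2.cvtColor(c['image'],cv2.COLOR_RGB2GRAY).astype(float); u,v=map(int,np.round(uv))
    for _ in range(3):
        w=g[v-r:v+r+1,u-r:u+r+1]; wt=np.clip(np.percentile(w,70)-w,0,None); yy,xx=np.mgrid[v-r:v+r+1,u-r:u+r+1]
        a=np.array([(wt*xx).sum(),(wt*yy).sum()])/wt.sum(); u,v=map(int,np.round(a))
    return a
E
python3 - <<'E'
from h import *
for n in('scene','top'):
    c=cam(n); m=masks(c); print(n)
    for k in('red','blue','brass'):
        for b in blobs(m[k]):
            z={'red':.045,'blue':.008,'brass':.084}[k]
            print(k,b[0],b[1],b[2][2:], [np.round(plane(c,b[0],zz)[:2],4) for zz in ((.008,.045,.088) if k=='red' else (z,))])
    D={'top':{'d0':(194,235),'d1':(183,181),'d2':(169,241),'d3':(158,187),'b0':(230,214),'b1':(289,207),'b1?':(283,181),'b2':(227,188),'slot1':(324,212)},
       'scene':{'d?':(131,259),'d?2':(156,239),'d?3':(185,298),'d0':(210,275),'b0':(232,228),'b2':(211,212),'b?':(255,181),'b?1':(280,195),'slot1':(314,179)}}[n]
    for k,uv in D.items():
        a=dark(c,uv); print(k,a.round(2),plane(c,a,.008 if k[0]=='d' else .045 if k[0]=='b' else .06)[:2].round(4))
E
```

```text
scene
red [488.11  68.33] 27 [10  4] [array([ 0.6606, -1.6623]), array([ 0.6245, -1.564 ]), array([ 0.5826, -1.4498])]
red [324.65  94.3 ] 43 [9 6] [array([ 0.9612, -0.7787]), array([ 0.9118, -0.7194]), array([ 0.8545, -0.6504])]
red [325.75 182.4 ] 85 [ 9 12] [array([ 0.5145, -0.3113]), array([ 0.4848, -0.2726]), array([ 0.4504, -0.2276])]
red [232.09 227.79] 34 [9 6] [array([0.5329, 0.0606]), array([0.5024, 0.0829]), array([0.467 , 0.1089])]
blue [153.07 255.78] 240 [21 15] [array([0.577, 0.292])]
blue [185.76 277.84] 294 [22 17] [array([0.4598, 0.2628])]
blue [225.72 313.14] 81 [31 10] [array([0.3126, 0.2445])]
brass [291.81 159.91] 64 [ 9 11] [array([ 0.6013, -0.2311])]
brass [302.62 167.12] 69 [ 9 11] [array([ 0.5519, -0.2312])]
brass [200.82 351.51] 364 [56 42] [array([0.229 , 0.3647])]
d? [130.34 259.1 ] [0.6035 0.3451]
d?2 [155.75 239.92] [0.6246 0.2576]
d?3 [184.75 297.78] [0.4092 0.2973]
d0 [209.3  275.61] [0.4289 0.2115]
b0 [232.14 228.13] [0.5013 0.0836]
b2 [209.83 212.54] [0.5915 0.096 ]
b? [256.23 181.74] [ 0.6211 -0.1009]
b?1 [278.54 194.58] [ 0.531  -0.1144]
slot1 [31
[... 340 characters left out ...]
ay([ 0.4585, -0.2357])]
blue [172.04 193.98] 178 [15 15] [array([0.577 , 0.2918])]
blue [178.86 226.68] 183 [15 16] [array([0.4603, 0.2629])]
blue [182.63 268.93] 30 [18  7] [array([0.3136, 0.2441])]
brass [323.37 182.37] 30 [6 6] [array([ 0.6089, -0.2381])]
brass [323.5 196.5] 32 [6 6] [array([ 0.5597, -0.2378])]
brass [154.06 281.49] 179 [42  6] [array([0.2709, 0.3245])]
d0 [193.85 234.93] [0.4317 0.2092]
d1 [182.25 180.53] [0.6264 0.2573]
d2 [168.6  240.77] [0.4105 0.2968]
d3 [157.59 186.23] [0.6047 0.3445]
b0 [229.83 213.55] [0.5035 0.0823]
b1 [286.78 205.63] [ 0.5331 -0.1151]
b1? [282.9  180.53] [ 0.6222 -0.1017]
b2 [226.44 188.35] [0.5923 0.0959]
slot1 [323.43 211.79] [ 0.5105 -0.2402]
```

Emit:
jog_arm(moves="2.4 3.1 0 0 0 .06;2.4 3.1 0 0 0 .06;2.4 3.1 0 0 0 .06;2.4 3.1 0 0 0 .06;2.4 3.1 0 0 0 .06;2.4 3.1 0 0 0 .06;2.4 3.1 0 0 0 .06;2.4 3.1 0 0 0 .06;2.4 3.1 0 0 0 .06;2.4 3.1 0 0 0 .06", gripper=-1, force=80)

```text
time: 1.03
position: [0.4311, -0.336, 0.2314]
orientation: [2.836, 1.35, 0.0]
contact_force: [-0.0, -0.3, -0.0]
finger_gap: 1.0
```

Emit:
jog_arm(moves="2.4 3.1 0 0 0 .06;2.4 3.1 0 0 0 .06;2.4 3.1 0 0 0 .06;0.1 4.1 0 0 0 .06;0.1 4.1 0 0 0 .06;0.1 4.1 0 0 0 .06;0.1 4.1 0 0 0 .06;0.1 4.1 0 0 0 .06;0.1 4.1 0 0 0 .06;0.1 4.1 0 0 0 .06")

```text
time: 1.87
position: [0.5089, 0.0442, 0.2314]
orientation: [2.311, 2.128, 0.0]
contact_force: [0.8, 0.5, 0.2]
finger_gap: 0.999
```

Emit:
jog_arm(moves="0.1 4.1 0 0 0 .06;0.1 4.1 0 0 0 .06;0.1 4.1 0 0 0 .06;0.1 4.1 0 0 0 .06;0.1 4.1 0 0 0 .06;0 0 0 0 0 0;0 0 0 0 0 0")

```text
time: 2.45
position: [0.5134, 0.2503, 0.231]
orientation: [-1.963, -2.451, -0.001]
contact_force: [0.0, -0.9, 0.2]
finger_gap: 0.996
```

Emit:
jog_arm(moves="0.46 2.7 -3 0 0 .017;0 0 -4 0 0 0;0 0 -4 0 0 0;0 0 -3.5 0 0 0;0 0 -2.5 0 0 0;0 0 -1.7 0 0 0;0 0 -1.7 0 0 0;0 0 0 0 0 0;0 0 0 0 0 0")

```text
time: 3.2
position: [0.5188, 0.2728, 0.0269]
orientation: [-1.951, -2.462, 0.003]
contact_force: [0.3, -0.8, 0.6]
finger_gap: 1.0
```

Emit:
jog_arm(moves="0 0 0 0 0 0;0 0 0 0 0 0;0 0 0 0 0 0;0 0 0 0 0 0;0 0 0 0 0 0;0 0 0 0 0 0;0 0 0 0 0 0;0 0 0 0 0 0;0 0 0 0 0 0;0 0 0 0 0 0", gripper=1)

```text
time: 4.03
position: [0.5191, 0.2745, 0.0278]
orientation: [1.949, 2.463, 0.001]
contact_force: [-1.2, -1.9, 6.1]
finger_gap: 0.085
```

Emit:
jog_arm(moves="0 0 0.5 0 0 0;0 0 1.5 0 0 0;0 0 2 0 0 0;0 0 2 0 0 0;0 0 2 0 0 0;0 0 2 0 0 0;0 0 2 0 0 0;0 0 2 0 0 0;0 0 1 0 0 0;0 0 0 0 0 0")

```text
time: 4.87
position: [0.5196, 0.275, 0.1792]
orientation: [1.949, 2.463, 0.004]
contact_force: [-0.3, 0.3, -4.3]
finger_gap: 0.087
```

Emit:
jog_arm(moves="0.2 -1 0 0 0 -.06;0.2 -1.5 0 0 0 -.08;0.2 -1.5 0 0 0 -.08;0.2 -1.5 0 0 0 -.08;0.2 -1.5 0 0 0 -.08;0.2 -1.5 0 0 0 -.08;0.2 -1.5 0 0 0 -.08;0.2 -1.5 0 0 0 -.08;0.2 -1.5 0 0 0 -.08;0.2 -1.5 0 0 0 -.08")

```text
time: 5.7
position: [0.538, 0.1283, 0.1757]
orientation: [-2.742, -1.532, 0.004]
contact_force: [0.4, 1.0, -4.7]
finger_gap: 0.084
```

Emit:
jog_arm(moves="0.2 -1.5 0 0 0 -.08;0.2 -1.5 0 0 0 -.08;0.2 -1.5 0 0 0 -.08;0.2 -1.5 0 0 0 -.08;0.2 -1.5 0 0 0 -.08;0.2 -1.5 0 0 0 -.08;0.2 -1.5 0 0 0 -.08;0.2 -1.5 0 0 0 -.08;0.2 -1.0 0 0 0 -.08;0.2 -.5 0 0 0 -.06")

```text
time: 6.53
position: [0.5579, -0.0078, 0.1757]
orientation: [3.119, 0.37, -0.005]
contact_force: [-0.3, 0.0, -4.3]
finger_gap: 0.085
```

Emit:
jog_arm(moves="0 0 0 0 0 -.06;0 0 0 0 0 -.03;0 0 0 0 0 0;0 0 0 0 0 0")

```text
time: 6.87
position: [0.5582, -0.0056, 0.1761]
orientation: [3.132, 0.242, -0.003]
contact_force: [-0.2, 0.2, -4.1]
finger_gap: 0.086
```

Run:
```python
from h import *
for n in('scene','top'):
    c=cam(n); save(c,n+'1.png',(150,120,350,270),3); m=masks(c)
    for b in blobs(m['blue'])+blobs(m['red']): print(n,b[0],b[1],[(z,plane(c,b[0],z)[:2].round(4).tolist()) for z in (.1365,.1365+.0)][0])
s=bot.read_state(); o=R.from_rotvec(s['orientation']).as_matrix(); print(s['position'],np.degrees(np.arctan2(o[1,1],o[0,1])),o[2])
```

```text
scene [260.11 164.54] 133 (0.1365, [0.5886, -0.0858])
scene [229.37 183.72] 193 (0.1365, [0.5706, 0.0399])
scene [226.02 313.06] 80 (0.1365, [0.2403, 0.2933])
scene [498.38  71.44] 96 (0.1365, [0.492, -1.3247])
scene [324.64  94.07] 45 (0.1365, [0.7911, -0.574])
scene [325.8  182.38] 84 (0.1365, [0.4115, -0.177])
scene [232.09 227.79] 34 (0.1365, [0.4271, 0.1381])
top [279.61 188.29] 28 (0.1365, [0.5766, -0.0854])
top [233.61 195.66] 115 (0.1365, [0.5505, 0.0659])
top [182.63 268.93] 30 (0.1365, [0.3115, 0.2242])
top [417.37 132.3 ] 91 (0.1365, [0.7742, -0.5519])
top [323.57 225.96] 47 (0.1365, [0.4532, -0.2286])
[ 0.55848832 -0.00551348  0.17659208] -81.16344565307003 [-1.21426161e-03 -5.31040315e-05 -9.99999261e-01]
```

Run:
```python
import cv2,numpy as np
a=cv2.imread('pics/scene1.png');b=cv2.imread('pics/top1.png')
cv2.imwrite('pics/both1.png',cv2.resize(np.vstack([a,b]),None,fx=.66,fy=.66))
```

```text
(no output)
```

View pics/both1.png

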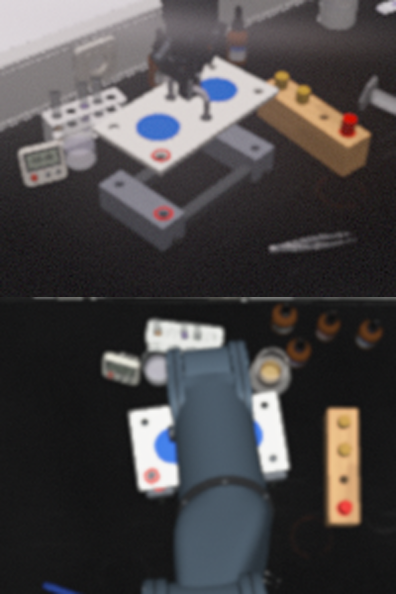

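```bash
cat >> h.py <<'E'
def fit(P,Q):  # 2D rigid: local P -> world Q ; returns centre, yaw deg, residual
    P=np.array(P);Q=np.array(Q);p=P-P.mean(0);q=Q-Q.mean(0)
    th=np.arctan2((p[:,0]*q[:,1]-p[:,1]*q[:,0]).sum(),(p*q).sum()); M=np.array([[np.cos(th),-np.sin(th)],[np.sin(th),np.cos(th)]])
    t=Q.mean(0)-M@P.mean(0); return t,np.degrees(th),np.abs(P@M.T+t-Q).max()
H=np.array([[-.045,.1],[-.045,-.1],[.045,.1],[.045,-.1]])
E
python3 - <<'E'
from h import *
c=cam('top'); Z=.158
o=lambda x,y:(x/1.98+150,(y-297)/1.98+120)
Q=[plane(c,dark(c,o(*p)),Z)[:2] for p in ((152,475),(273,457),(144,421),(263,404))]
print('deck',np.round(Q,4).tolist(),fit(H,Q))
s=cam('scene')
u=[(161/1.98+150,155/1.98+120),(113/1.98+150,126/1.98+120)]
q=[dark(s,x) for x in u]; print('sc',q,[plane(s,x,Z)[:2].round(4) for x in q])
for b in blobs(masks(s)['blue'])[:2]: print(plane(s,b[0],Z)[:2].round(4))
B1=[[.5013,.0836],[.531,-.1144],[.5915,.096],[.6211,-.1009]];B2=[[.5035,.0823],[.5331,-.1151],[.5923,.0959],[.6222,-.1017]]
print('base',fit(H,B1),fit(H,B2))
E
```

```text
deck [[0.5004, 0.0879], [0.5311, -0.1096], [0.5891, 0.1015], [0.6197, -0.0956]] (array([ 0.56006804, -0.00397148]), np.float64(8.838905321515016), np.float64(0.0002520893650969497))
sc [array([230.90562733, 198.58419093]), array([206.73061224, 182.96734694])] [array([0.4967, 0.0894]), array([0.5882, 0.102 ])]
[ 0.5671 -0.0665]
[0.5497 0.0555]
base (array([ 0.561225, -0.008925]), np.float64(8.477758479743004), np.float64(0.0006741598857893383)) (array([ 0.562775, -0.00965 ]), np.float64(8.576968782552145), np.float64(0.00022043637906198066))
```

Emit:
jog_arm(moves="0.3 -.57 -1 0 0 -.005;0 0 -1.5 0 0 0;0 0 -2 0 0 0;0 0 -2 0 0 0;0 0 -1.5 0 0 0;0 0 -1.2 0 0 0;0 0 0 0 0 0;0 0 0 0 0 0")

```text
time: 7.73
position: [0.5615, -0.0117, 0.0845]
orientation: [3.133, 0.232, -0.003]
contact_force: [0.0, 0.2, -4.1]
finger_gap: 0.085
```

```bash
cat > deck.py <<'E'
from h import *
import sys
z=float(sys.argv[1])
c=cam('top'); ce,yaw=np.array([.5628,-.0097]),np.radians(8.58)
M=np.array([[np.cos(yaw),-np.sin(yaw)],[np.sin(yaw),np.cos(yaw)]])
px=[dark(c,proj(c,[*(ce+M@h),z])) for h in H]
Q=[plane(c,p,z)[:2] for p in px]; print('deck',np.round(Q,4).tolist(),fit(H,Q))
s=cam('scene')
for i in (0,2):
    p=dark(s,proj(s,[*(ce+M@H[i]),z])); print('scene',i,plane(s,p,z)[:2].round(4))
st=bot.read_state(); print(st['position'],st['contact_force'])
E
python3 deck.py .067
```

```text
deck [[0.5027, 0.0813], [0.5269, -0.1031], [0.5917, 0.0951], [0.6215, -0.1022]] (array([ 0.56072171, -0.00722131]), np.float64(7.428933882665569), np.float64(0.009135329902716066))
scene 0 [0.5015 0.0848]
scene 2 [0.5908 0.0967]
[ 0.56247746 -0.01159081  0.08576488] [ 0.612318   -0.33738038 -4.36885889]
```

Emit:
jog_arm(moves="0.05 0.07 -.4 0 0 0;0 0 -.4 0 0 0;0 0 -.3 0 0 0;0 0 -.2 0 0 0;0 0 -.1 0 0 0;0 0 0 0 0 0;0 0 0 0 0 0")

```text
time: 8.42
position: [0.5624, -0.0106, 0.0727]
orientation: [3.133, 0.232, 0.001]
contact_force: [-6.3, 0.4, 14.0]
finger_gap: 0.081
```

Emit:
jog_arm(moves="0 0 0 0 0 0;0 0 0 0 0 0;0 0 0 0 0 0;0 0 0 0 0 0;0 0 0 0 0 0;0 0 0 0 0 0;0 0 2 0 0 0;0 0 4 0 0 0;0 0 4 0 0 0;0 0 3 0 0 0", gripper=-1)

```text
time: 9.25
position: [0.5628, -0.0107, 0.2041]
orientation: [-3.133, -0.232, -0.002]
contact_force: [1.0, -0.2, 0.3]
finger_gap: 1.0
```

Emit:
jog_arm(moves="-1.2 -3 0 0 0 0;-1.7 -3.5 0 0 0 0;-1.7 -3.5 0 0 0 0;-1.7 -3.5 0 0 0 0;-1.7 -3.5 0 0 0 0;-1.7 -3.5 0 0 0 0;-.4 -2.4 0 0 0 -.06;0 0 0 0 0 -.06;0 0 0 0 0 0;0 0 0 0 0 0")

```text
time: 10.08
position: [0.4615, -0.2392, 0.2012]
orientation: [-3.141, -0.046, 0.0]
contact_force: [0.1, -0.2, 0.7]
finger_gap: 1.001
```

```bash
python3 deck.py .053
python3 - <<'E'
from h import *
c=cam('top'); s=cam('scene'); save(c,'top2.png',(200,100,400,280),4)
E
```

```text
deck [[0.5037, 0.0818], [0.5343, -0.1146], [0.5934, 0.0964], [0.623, -0.101]] (array([ 0.56360298, -0.00935828]), np.float64(8.738641974310022), np.float64(0.0008350997332228771))
scene 0 [0.5027 0.0856]
scene 2 [0.5924 0.0966]
[ 0.46185512 -0.23843961  0.20120583] [-0.00757533  0.63254147  0.4260215 ]
```

View pics/top2.png

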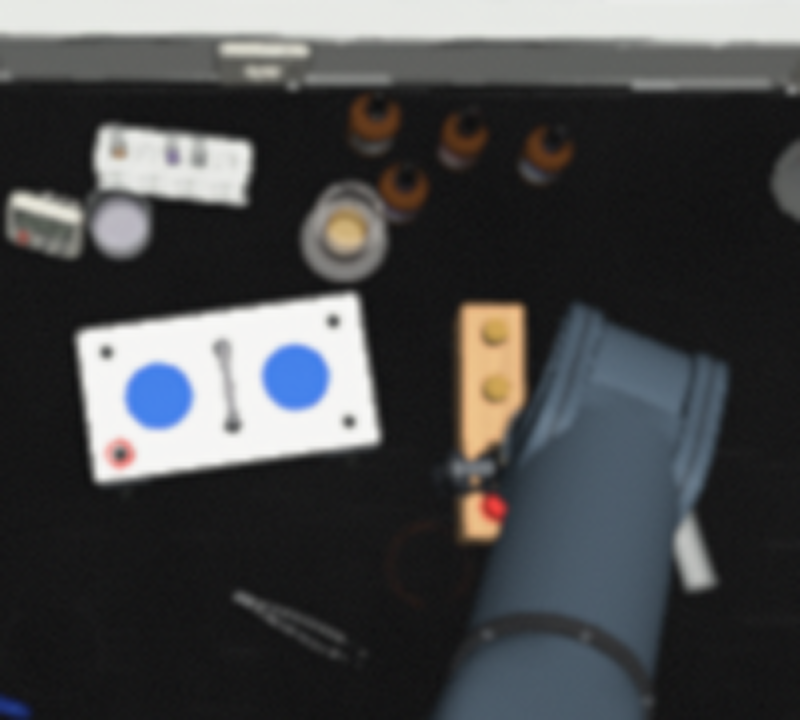

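The deck is seated over the base within about 1 mm. Next, the pin.

Emit:
jog_arm(moves="-.05 -.1 -4 0 0 0;0 0 -4 0 0 0;0 0 -3 0 0 0;0 0 -1.6 0 0 0;0 0 -1 0 0 0;0 0 0 0 0 0;0 0 0 0 0 0", force=40)

```text
time: 10.87
position: [0.4613, -0.2404, 0.0656]
orientation: [-3.141, -0.045, 0.0]
contact_force: [-0.4, 1.1, 0.7]
finger_gap: 1.005
```

Emit:
jog_arm(moves="0 0 0 0 0 0;0 0 0 0 0 0;0 0 0 0 0 0;0 0 0 0 0 0;0 0 0 0 0 0;0 0 0 0 0 0;0 0 0 0 0 0;0 0 0 0 0 0", gripper=1)

```text
time: 11.53
position: [0.4611, -0.2408, 0.0659]
orientation: [3.141, 0.044, 0.001]
contact_force: [-0.9, -0.3, 5.7]
finger_gap: 0.234
```

Emit:
jog_arm(moves="0 0 1 0 0 0;0 0 3 0 0 0;0 0 4 0 0 0;0 0 4 0 0 0;0 0 2 0 0 0;0.4 2 0 0 0 0;.4 3 0 0 0 0;.4 3.5 0 0 0 0;.4 3.5 0 0 0 0;.4 3.5 0 0 0 0")

```text
time: 12.37
position: [0.4806, -0.0843, 0.2061]
orientation: [3.141, 0.042, 0.001]
contact_force: [0.5, -1.2, -0.9]
finger_gap: 0.238
```

Emit:
jog_arm(moves=".4 3.5 0 0 0 .05;.4 3.5 0 0 0 .05;.4 3.5 0 0 0 .05;.4 3 0 0 0 0;.4 2 0 0 0 0;.2 1.4 0 0 0 0;0 0 0 0 0 0;0 0 -2 0 0 0;0 0 0 0 0 0;0 0 0 0 0 0")

```text
time: 13.2
position: [0.5021, 0.0823, 0.1851]
orientation: [3.129, 0.278, -0.003]
contact_force: [0.1, 0.5, -0.4]
finger_gap: 0.24
```

Run:
```python
from h import *
c=cam('top'); s=cam('scene'); save(s,'sc3.png',(190,130,310,250),5)
for x in(c,s): print([(b[0],b[1]) for b in blobs(masks(x)['red'])])
print(bot.read_state()['position'])
```

```text
[(array([417.37, 132.3 ]), np.int32(91)), (array([323.3 , 226.37]), np.int32(27))]
[(array([498.56,  71.51]), np.int32(99)), (array([324.7 ,  94.02]), np.int32(44)), (array([233.7 , 184.28]), np.int32(60)), (array([325.5 , 187.83]), np.int32(6))]
[0.50296813 0.08265698 0.18600409]
```

View pics/sc3.png

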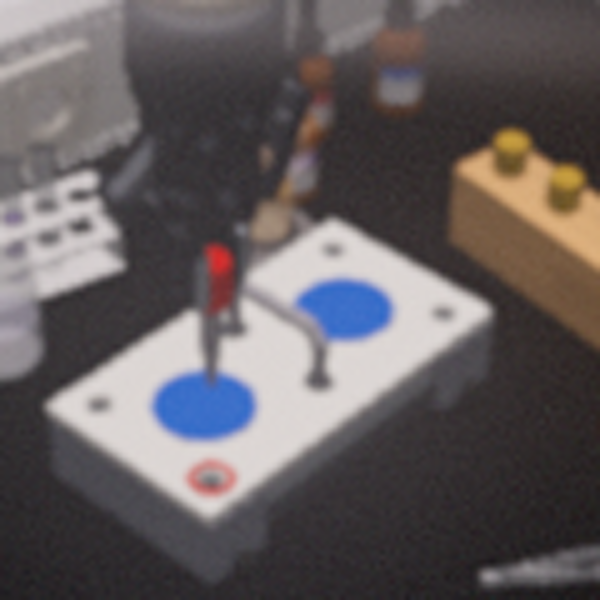

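The pin hangs vertical with its tip at (211,380), in line with the ringed hole at (211,478). I'll insert it now.

Emit:
jog_arm(moves="0 .02 -2 0 0 0;0 0 -3 0 0 0;0 0 -2 0 0 0;0 0 -1 0 0 0;0 0 -1 0 0 0;0 0 -1 0 0 0;0 0 0 0 0 0")

```text
time: 13.88
position: [0.5032, 0.083, 0.0845]
orientation: [3.129, 0.278, -0.0]
contact_force: [1.5, -2.3, -1.7]
finger_gap: 0.237
```

Emit:
jog_arm(moves="0 0 -.6 0 0 0;0 0 -.6 0 0 0;0 0 -.6 0 0 0;0 0 -.4 0 0 0;0 0 -.3 0 0 0;0 0 -.2 0 0 0;0 0 0 0 0 0")

```text
time: 14.47
position: [0.5046, 0.0827, 0.06]
orientation: [3.129, 0.277, 0.006]
contact_force: [-0.3, -6.0, 20.3]
finger_gap: 0.24
```

Emit:
jog_arm(moves="0 .05 -.15 0 0 0;0 0 -.1 0 0 0;0 0 0 0 0 0;0 0 0 0 0 0")

```text
time: 14.8
position: [0.5053, 0.083, 0.0591]
orientation: [3.129, 0.276, 0.009]
contact_force: [-5.4, -8.4, 41.6]
finger_gap: 0.24
```

Emit:
jog_arm(moves="0 0 .2 0 0 0;0 0 0 0 0 0;0 0 0 0 0 0;0 0 0 0 0 0;0 0 0 0 0 0;0 0 0 0 0 0;0 0 1 0 0 0;0 0 4 0 0 0;0 0 4 0 0 0;0 0 3 0 0 0", gripper=-1)

```text
time: 15.63
position: [0.503, 0.0842, 0.1809]
orientation: [-3.129, -0.279, -0.002]
contact_force: [1.4, 0.3, -0.3]
finger_gap: 1.002
```

Emit:
jog_arm(moves=".9 -3.5 0 0 0 0;.9 -3.5 0 0 0 0;.9 -3.5 0 0 0 0;.9 -3.5 0 0 0 0;.9 -3.5 0 0 0 0;.9 -3.5 0 0 0 -.04;.3 -3.5 0 0 0 -.04;.1 -3.5 0 0 0 -.04;0 -3.5 0 0 0 -.03;0 -.8 0 0 0 0")

```text
time: 16.47
position: [0.5594, -0.2462, 0.1783]
orientation: [3.138, 0.03, -0.001]
contact_force: [-0.1, 0.0, 0.1]
finger_gap: 1.001
```

```bash
python3 deck.py .053
python3 - <<'E'
from h import *
s=cam('scene'); c=cam('top'); save(s,'sc4.png',(190,130,350,270),4)
for n in ('red','brass'):
  for x in(s,c): print(n,[(b[0],b[1],b[2]) for b in blobs(masks(x)[n])])
E
```

```text
deck [[0.5035, 0.0831], [0.5339, -0.1142], [0.5926, 0.097], [0.6229, -0.1006]] (array([ 0.56323091, -0.00867407]), np.float64(8.736651549678081), np.float64(0.00025435110911689596))
scene 0 [0.5094 0.0778]
scene 2 [0.5913 0.0974]
[ 0.56002224 -0.24187859  0.17805501] [ 0.57768185  0.594978   -1.19848623]
red [(array([498.52,  71.49]), np.int32(99), array([483,  67,  29,  11], dtype=int32)), (array([326.78,  94.3 ]), np.int32(23), array([325,  92,   5,   6], dtype=int32)), (array([231.86, 222.12]), np.int32(72), array([228, 217,   8,  11], dtype=int32))]
red [(array([417.37, 132.3 ]), np.int32(91), array([412, 127,  12,  11], dtype=int32)), (array([229.48, 212.9 ]), np.int32(29), array([227, 210,   6,   7], dtype=int32))]
brass [(array([291.77, 159.8 ]), np.int32(60), array([288, 156,   9,   9], dtype=int32)), (array([302.65, 167.37]), np.int32(63), array([299, 163,   8,  10], dtype=int32)), (array([200.81, 351.44]), np.int32(361), array([174, 331,  56,  42], dtype=int32))]
brass [(array([322.2 , 196.07]), np.int32(15), array([321, 194,   4,   5], dtype=int32)), (array([154.06, 281.49]), np.int32(179), array([133, 279,  42,   6], dtype=int32))]
```

View pics/sc4.png

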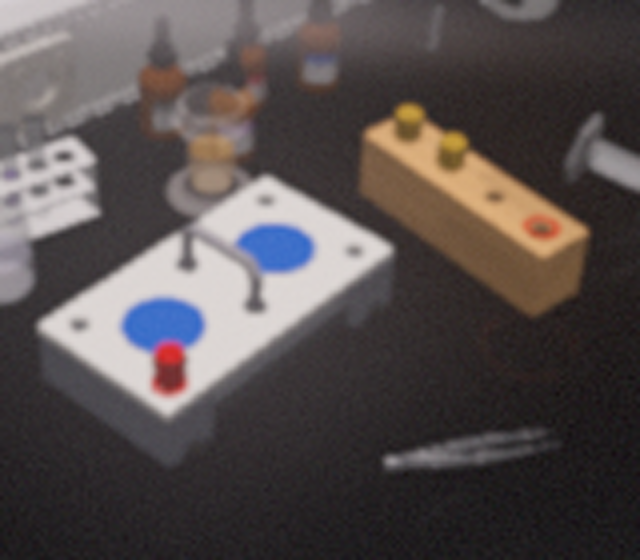

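The pin head sits on the deck at (170,368), so it looks home. Next, bolt A in slot 2.

Emit:
jog_arm(moves="0 .15 -4 0 0 0;0 0 -4 0 0 0;0 0 -2 0 0 0;0 0 -1.2 0 0 0;0 0 0 0 0 0;0 0 0 0 0 0")

```text
time: 17.17
position: [0.5615, -0.2364, 0.0663]
orientation: [-3.141, -0.046, -0.0]
contact_force: [0.7, 0.4, 0.3]
finger_gap: 1.001
```

Emit:
jog_arm(moves="0 0 0 0 0 0;0 0 0 0 0 0;0 0 0 0 0 0;0 0 0 0 0 0;0 0 0 0 0 0;0 0 0 0 0 0;0 0 0 0 0 0;0 0 1 0 0 0;0 0 4 0 0 0;0 0 4 0 0 0", gripper=1)

```text
time: 18.0
position: [0.5595, -0.237, 0.1558]
orientation: [-3.14, -0.043, 0.006]
contact_force: [1.1, -1.5, -0.8]
finger_gap: 0.236
```

Run:
```python
from h import *
s=cam('scene')
for z in(.053,.081): print('pin exp',proj(s,[.503,.0828,z]))
print([(b[0],b[1],b[2]) for b in blobs(masks(s)['brass'])])
# caddy ring at z=.06
b=[b for b in blobs(masks(s)['red'],4)]; print([(x[0],x[1],plane(s,x[0],.06)[:2].round(4)) for x in b])
print(bot.read_state()['position'])
```

```text
pin exp [231.96770546 225.56436091]
pin exp [231.8480875  218.11588829]
[(array([307.11, 142.33]), np.int32(9), array([306, 141,   3,   4], dtype=int32)), (array([291.93, 159.81]), np.int32(58), array([289, 156,   8,  10], dtype=int32)), (array([201.  , 351.35]), np.int32(364), array([174, 330,  56,  43], dtype=int32))]
[(array([498.56,  71.51]), np.int32(99), array([ 0.5611, -1.5283])), (array([326.37,  94.63]), np.int32(30), array([ 0.8853, -0.6989])), (array([166.5, 209.5]), np.int32(4), array([0.663 , 0.1946])), (array([231.83, 222.07]), np.int32(71), array([0.5084, 0.0791]))]
[ 0.56366247 -0.23845392  0.16503659]
```

Emit:
jog_arm(moves="0 0 2 0 0 0;-.6 2 0 0 0 .04;-.8 3.2 0 0 0 .05;-.8 3.2 0 0 0 .05;-.8 3 0 0 0 0;0 1 0 0 0 0;0 0 0 0 0 0;0 0 0 0 0 0;0 0 0 0 0 0")

```text
time: 18.8
position: [0.5311, -0.1148, 0.176]
orientation: [3.13, 0.261, 0.0]
contact_force: [0.6, -0.1, -1.1]
finger_gap: 0.234
```

Run:
```python
from h import *
s=cam('scene'); save(s,'sc5.png',(220,110,340,230),5)
print([(b[0],b[1],b[2]) for b in blobs(masks(s)['brass'])])
p=bot.read_state()['position'];print(p); print(proj(s,p-[0,0,.0405]),'hole',proj(s,[.533,-.1148,.053]))
```

```text
[(array([284.33, 156.21]), np.int32(24), array([283, 153,   4,   9], dtype=int32)), (array([291.93, 159.91]), np.int32(58), array([289, 156,   8,  10], dtype=int32)), (array([200.9 , 351.44]), np.int32(366), array([174, 331,  56,  42], dtype=int32))]
[ 0.53105288 -0.115005    0.17586162]
[280.58641823 170.50312929] hole [278.35463784 192.16665926]
```

View pics/sc5.png

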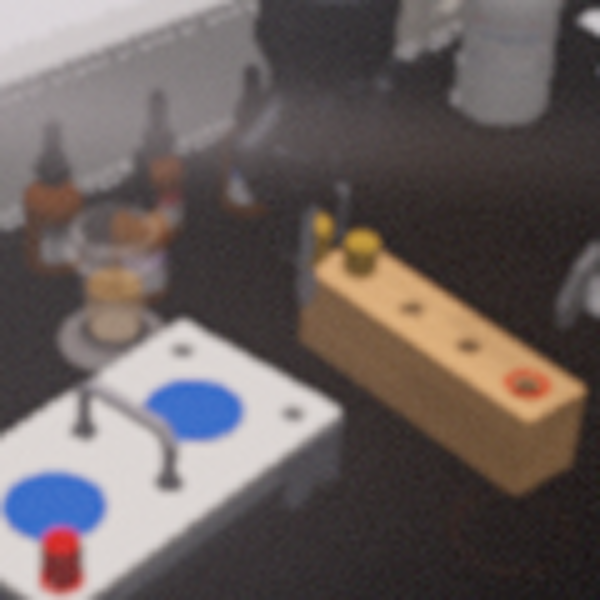

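Emit:
jog_arm(moves=".2 0 -3 0 0 0;0 0 -3 0 0 0;0 0 -1.8 0 0 0;0 0 -.8 0 0 0;0 0 -.8 0 0 0;0 0 -.8 0 0 0;0 0 -.5 0 0 0;0 0 -.5 0 0 0;0 0 0 0 0 0;0 0 0 0 0 0")

```text
time: 19.68
position: [0.5332, -0.1142, 0.064]
orientation: [3.13, 0.262, 0.001]
contact_force: [1.5, -3.7, -2.3]
finger_gap: 0.235
```

Emit:
jog_arm(moves="0 0 -.3 0 0 0;0 0 -.2 0 0 0;0 0 0 0 0 0;0 0 0 0 0 0")

```text
time: 20.02
position: [0.5336, -0.1141, 0.0596]
orientation: [3.13, 0.262, 0.003]
contact_force: [1.0, -5.1, 4.6]
finger_gap: 0.232
```

Emit:
jog_arm(moves="0 0 0.05 0 0 0;0 0 0 0 0 0;0 0 0 0 0 0;0 0 0 0 0 0;0 0 0 0 0 0;0 0 0 0 0 0;0 0 1 0 0 0;0 0 4 0 0 0;0 0 4 0 0 0;0 0 3 0 0 0", gripper=-1)

```text
time: 20.85
position: [0.5332, -0.1134, 0.1826]
orientation: [3.13, 0.263, 0.002]
contact_force: [1.3, -0.7, 0.0]
finger_gap: 0.999
```

Emit:
jog_arm(moves="2 -3 0 0 0 -.07;2 -3.2 0 0 0 -.07;2 -3.2 0 0 0 0;1.6 -3.1 0 0 0 0;0 0 0 0 0 0;0 0 0 0 0 0;0 0 0 0 0 0")

```text
time: 21.43
position: [0.6086, -0.2379, 0.1794]
orientation: [-3.14, -0.044, 0.001]
contact_force: [-0.2, 0.6, 0.3]
finger_gap: 0.998
```

Run:
```python
from h import *
s=cam('scene');c=cam('top')
for x in(s,c):
  print([(b[0],b[1],b[2]) for b in blobs(masks(x)['brass'])])
  for z in(.053,.065,.077): print('exp',proj(x,[.533,-.1148,z]))
p=bot.read_state()['position'];print(p)
```

```text
[(array([291.68, 159.86]), np.int32(57), array([288, 156,   8,   9], dtype=int32)), (array([279.05, 187.43]), np.int32(42), array([277, 184,   6,   9], dtype=int32)), (array([200.83, 351.47]), np.int32(363), array([174, 331,  56,  42], dtype=int32))]
exp [278.35463784 192.16665926]
exp [278.59732042 189.08449604]
exp [278.84304419 185.9637085 ]
[(array([286.89, 204.67]), np.int32(9), array([286, 203,   3,   4], dtype=int32)), (array([154.03, 281.49]), np.int32(179), array([133, 279,  42,   6], dtype=int32))]
exp [286.84893126 205.30966102]
exp [287.08301142 204.77561691]
exp [287.32058382 204.23360541]
[ 0.60868766 -0.23696577  0.1796721 ]
```

Emit:
jog_arm(moves=".08 -.2 -4 0 0 0;0 0 -4 0 0 0;0 0 -2.2 0 0 0;0 0 -1.2 0 0 0;0 0 0 0 0 0;0 0 0 0 0 0")

```text
time: 22.03
position: [0.6101, -0.2399, 0.0661]
orientation: [-3.141, -0.045, -0.001]
contact_force: [0.2, 0.1, 1.2]
finger_gap: 1.001
```

Emit:
jog_arm(moves="0 0 0 0 0 0;0 0 0 0 0 0;0 0 0 0 0 0;0 0 0 0 0 0;0 0 0 0 0 0;0 0 0 0 0 0;0 0 0 0 0 0;0 0 2 0 0 0;0 0 4 0 0 0;0 0 4 0 0 0", gripper=1)

```text
time: 22.87
position: [0.6086, -0.24, 0.1652]
orientation: [-3.14, -0.044, 0.005]
contact_force: [1.3, -1.3, -0.1]
finger_gap: 0.235
```

Emit:
jog_arm(moves="0 0 2 0 0 0;0 2 0 0 0 .03;0 3.5 0 0 0 .04;0 3.5 0 0 0 .04;0 4 0 0 0 .04;-.2 4 0 0 0 0;-.2 4 0 0 0 0;-.2 4 0 0 0 0;-.3 4 0 0 0 0;-.3 3 0 0 0 0")

```text
time: 23.7
position: [0.5967, 0.0841, 0.1849]
orientation: [-3.127, -0.284, 0.001]
contact_force: [0.1, 0.1, -0.7]
finger_gap: 0.239
```

Emit:
jog_arm(moves="-.3 1.6 0 0 0 0;0 0 0 0 0 0;0 0 0 0 0 0;0 0 0 0 0 0")

```text
time: 24.03
position: [0.5946, 0.0945, 0.185]
orientation: [3.128, 0.278, -0.001]
contact_force: [-0.0, -1.4, -1.2]
finger_gap: 0.236
```

```bash
python3 deck.py .053;python3 - <<'E'
from h import *
s=cam('scene')
print([(b[0],b[1],b[2]) for b in blobs(masks(s)['brass'])])
p=bot.read_state()['position'];print(p,proj(s,p+[0,0,.005]))
E
```

```text
[(array([208.88, 168.12]), np.int32(26), array([207, 165,   5,   8], dtype=int32)), (array([279.05, 187.32]), np.int32(41), array([277, 184,   6,   9], dtype=int32)), (array([200.92, 351.4 ]), np.int32(363), array([174, 331,  56,  42], dtype=int32))]
[0.59481104 0.09383482 0.18512402] [207.27370305 171.06384465]h.py:26: RuntimeWarning: invalid value encountered in divide
  a=np.array([(wt*xx).sum(),(wt*yy).sum()])/wt.sum(); u,v=map(int,np.round(a))
Traceback (most recent call last):
  File "deck.py", line 6, in <module>
    px=[dark(c,proj(c,[*(ce+M@h),z])) for h in H]
        ~~~~^^^^^^^^^^^^^^^^^^^^^^^^^
  File "h.py", line 26, in dark
    a=np.array([(wt*xx).sum(),(wt*yy).sum()])/wt.sum(); u,v=map(int,np.round(a))
                                                        ^^^
ValueError: cannot convert float NaN to integer
```

Emit:
jog_arm(moves="-.25 .25 -3 0 0 0;0 0 -3 0 0 0;0 0 -2.4 0 0 0;0 0 -.8 0 0 0;0 0 -.8 0 0 0;0 0 -.8 0 0 0;0 0 -.6 0 0 0;0 0 -.6 0 0 0;0 0 0 0 0 0;0 0 0 0 0 0")

```text
time: 24.97
position: [0.5922, 0.0967, 0.0651]
orientation: [3.128, 0.277, -0.001]
contact_force: [0.8, -6.6, -3.4]
finger_gap: 0.236
```

Emit:
jog_arm(moves="0 0 -.3 0 0 0;0 0 -.2 0 0 0;0 0 0 0 0 0;0 0 0 0 0 0")

```text
time: 25.3
position: [0.5924, 0.0966, 0.0605]
orientation: [3.128, 0.277, 0.0]
contact_force: [-0.1, -5.5, -1.8]
finger_gap: 0.237
```

Emit:
jog_arm(moves="0 0 -.15 0 0 0;0 0 0 0 0 0;0 0 0 0 0 0")

```text
time: 25.55
position: [0.5924, 0.0966, 0.0592]
orientation: [3.128, 0.277, 0.0]
contact_force: [-0.5, -6.3, 0.1]
finger_gap: 0.232
```

Emit:
jog_arm(moves="0 0 0 0 0 0;0 0 0 0 0 0;0 0 0 0 0 0;0 0 0 0 0 0;0 0 0 0 0 0;0 0 0 0 0 0;0 0 1 0 0 0;0 0 4 0 0 0;0 0 4 0 0 0;0 0 3 0 0 0", gripper=-1)

```text
time: 26.38
position: [0.5926, 0.0982, 0.1823]
orientation: [-3.129, -0.279, -0.003]
contact_force: [0.7, 0.2, -0.2]
finger_gap: 1.002
```

Emit:
jog_arm(moves="-2 -.3 0 0 0 0;-2.5 -.3 0 0 0 0;-2.5 -.4 0 0 0 0;-2 -.3 0 0 0 0;0 0 0 0 0 0;0 0 0 0 0 0;0 0 0 0 0 0")

```text
time: 26.97
position: [0.5031, 0.0853, 0.1796]
orientation: [-3.129, -0.279, -0.003]
contact_force: [0.4, -0.0, -0.1]
finger_gap: 1.001
```

Run:
```python
from h import *
s=cam('scene'); save(s,'sc6.png',(170,130,310,250),5)
print([(b[0],b[1],b[2]) for b in blobs(masks(s)['brass'])],[(b[0],b[1],b[2]) for b in blobs(masks(s)['red'])])
for z in(.053,.065,.077): print('exp',proj(s,[.592,.0966,z]))
p=bot.read_state()['position'];print(p)
```

```text
[(array([279.21, 187.4 ]), np.int32(43), array([277, 184,   6,   9], dtype=int32)), (array([208.36, 205.38]), np.int32(42), array([205, 202,   7,   9], dtype=int32)), (array([200.8 , 351.46]), np.int32(358), array([174, 331,  56,  42], dtype=int32))] [(array([498.7,  71.6]), np.int32(97), array([484,  67,  28,  11], dtype=int32)), (array([324.64,  94.11]), np.int32(44), array([321,  91,   9,   7], dtype=int32)), (array([231.88, 222.08]), np.int32(72), array([229, 217,   7,  11], dtype=int32))]
exp [209.42677456 210.46105885]
exp [209.2295281  207.32202831]
exp [209.02966667 204.1413825 ]
[0.5032486  0.08535273 0.17930345]
```

View pics/sc6.png

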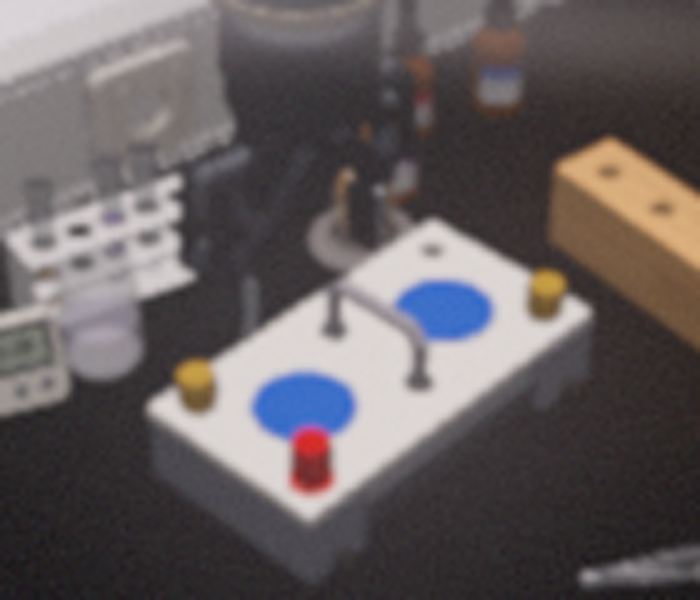

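Both bolts stand on the deck, in holes 1 and 2. Now I pull the pin.

Emit:
jog_arm(moves="0 -.22 -4 0 0 0;0 0 -4 0 0 0;0 0 -2.5 0 0 0;0 0 -1.4 0 0 0;0 0 0 0 0 0;0 0 0 0 0 0")

```text
time: 27.52
position: [0.5025, 0.083, 0.0593]
orientation: [3.129, 0.279, -0.002]
contact_force: [0.4, -0.2, 0.1]
finger_gap: 0.998
```

Emit:
jog_arm(moves="0 0 0 0 0 0;0 0 0 0 0 0;0 0 0 0 0 0;0 0 0 0 0 0;0 0 0 0 0 0;0 0 0 0 0 0;0 0 0 0 0 0;0 0 1 0 0 0;0 0 2 0 0 0;0 0 2 0 0 0", gripper=1)

```text
time: 28.35
position: [0.5016, 0.0828, 0.1104]
orientation: [3.129, 0.279, -0.003]
contact_force: [-0.1, 1.0, 0.2]
finger_gap: 0.232
```

Emit:
jog_arm(moves="0 0 3 0 0 0;0 0 4 0 0 0;0 0 1.5 0 0 0;-.4 -3 0 0 0 -.05;-.4 -3.5 0 0 0 -.05;-.4 -3.5 0 0 0 -.05;-.4 -3.5 0 0 0 0;-.4 -3.5 0 0 0 0;-.4 -3.5 0 0 0 0;-.4 -3.5 0 0 0 0")

```text
time: 29.18
position: [0.4735, -0.1584, 0.1955]
orientation: [-3.141, -0.044, -0.0]
contact_force: [0.6, 0.3, -2.1]
finger_gap: 0.237
```

Emit:
jog_arm(moves="-.4 -3 0 0 0 0;-.4 -3 0 0 0 0;-.4 -2.3 0 0 0 0;0 0 0 0 0 0;0 0 0 0 0 0;0 0 0 0 0 0")

```text
time: 29.68
position: [0.4622, -0.2392, 0.1951]
orientation: [-3.14, -0.044, -0.0]
contact_force: [-0.2, 0.4, -0.7]
finger_gap: 0.24
```

Run:
```python
from h import *
s=cam('scene'); save(s,'sc7.png',(260,110,400,230),5)
p=bot.read_state()['position'];print(p,proj(s,p-[0,0,.0615]))
print([(b[0],b[1],plane(s,b[0],.06)[:2].round(4)) for b in blobs(masks(s)['red'])], blobs(masks(s)['brass']))
print('slot',proj(s,[.461,-.240,.06]),plane(s,dark(s,proj(s,[.461,-.240,.06])),.06))
```

```text
[ 0.46241543 -0.2388087   0.19499704] [327.46422885 166.78374279]
[(array([503.28,  72.82]), np.int32(72), array([ 0.5401, -1.5315])), (array([322.92,  93.92]), np.int32(26), array([ 0.8987, -0.6921])), (array([333.57, 146.59]), np.int32(37), array([ 0.5957, -0.4267]))] [(array([279.09, 187.47]), np.int32(43), array([277, 184,   6,   9], dtype=int32)), (array([208.33, 204.97]), np.int32(36), array([205, 202,   7,   7], dtype=int32)), (array([200.79, 351.5 ]), np.int32(361), array([174, 331,  56,  42], dtype=int32))]
slot [324.77138654 186.37044886] [ 0.45876253 -0.23882748  0.06      ]
```

View pics/sc7.png

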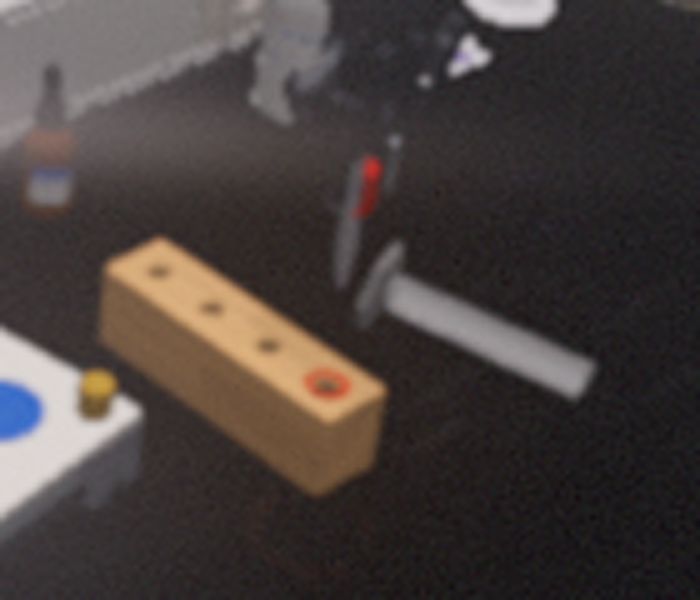

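Emit:
jog_arm(moves="-.15 -.1 -3 0 0 0;0 0 -3 0 0 0;0 0 -1.5 0 0 0;0 0 -1 0 0 0;0 0 -1 0 0 0;0 0 -.8 0 0 0;0 0 -.8 0 0 0;0 0 0 0 0 0;0 0 0 0 0 0")

```text
time: 30.48
position: [0.4608, -0.2411, 0.0838]
orientation: [-3.141, -0.044, 0.0]
contact_force: [0.7, -0.5, -1.4]
finger_gap: 0.239
```

Emit:
jog_arm(moves="0 0 -.6 0 0 0;0 0 -.6 0 0 0;0 0 -.4 0 0 0;0 0 -.2 0 0 0;0 0 0 0 0 0;0 0 0 0 0 0")

```text
time: 30.98
position: [0.4607, -0.2412, 0.0657]
orientation: [3.141, 0.043, 0.0]
contact_force: [-0.4, 0.8, -0.3]
finger_gap: 0.237
```

Emit:
jog_arm(moves="0 0 0 0 0 0;0 0 0 0 0 0;0 0 0 0 0 0;0 0 0 0 0 0;0 0 0 0 0 0;0 0 0 0 0 0;0 0 1 0 0 0;0 0 4 0 0 0;0 0 4 0 0 0;0 0 4 0 0 0", gripper=-1)

```text
time: 31.82
position: [0.4601, -0.2409, 0.1979]
orientation: [-3.141, -0.044, 0.001]
contact_force: [2.0, -0.8, -0.1]
finger_gap: 1.001
```

Emit:
jog_arm(moves=".5 3.5 1 0 0 0;.5 4 1 0 0 0;.5 4 0 0 0 0;.5 4 0 0 0 0;.5 4 0 0 0 0;.5 4 0 0 0 0;0 0 0 0 0 0;0 0 0 0 0 0")

```text
time: 32.48
position: [0.4908, -0.0035, 0.2165]
orientation: [-3.141, -0.052, -0.001]
contact_force: [-0.3, -1.0, 0.2]
finger_gap: 0.997
```

Run:
```python
from h import *
s=cam('scene');c=cam('top')
save(s,'s8.png',(310,130,390,210),5);save(c,'t8.png',(320,170,400,250),5)
a=cv2.imread('pics/s8.png');b=cv2.imread('pics/t8.png'); cv2.imwrite('pics/cyl.png',np.hstack([a,b]))
for x in(s,c): print([(b[0],b[1],b[2]) for b in blobs(masks(x)['red'])])
print('pin exp',[proj(x,[.461,-.24,.074]).round(1) for x in (s,c)],bot.read_state()['q'],bot.read_state()['position'])
```

```text
[(array([498.82,  71.54]), np.int32(103), array([484,  67,  28,  11], dtype=int32)), (array([324.49,  94.29]), np.int32(49), array([321,  91,   9,   8], dtype=int32)), (array([325.84, 182.06]), np.int32(88), array([322, 176,   9,  13], dtype=int32))]
[(array([417.37, 132.3 ]), np.int32(91), array([412, 127,  12,  11], dtype=int32)), (array([323.66, 225.86]), np.int32(50), array([320, 222,   8,   8], dtype=int32))]
pin exp [array([325.4, 182.8]), array([324.2, 225.7])] [-0.04463552  0.31990193 -0.04980903  1.93229486  0.02100376  0.88971274
 -1.64847542] [ 0.49053401 -0.00694315  0.21623254]
```

View pics/cyl.png

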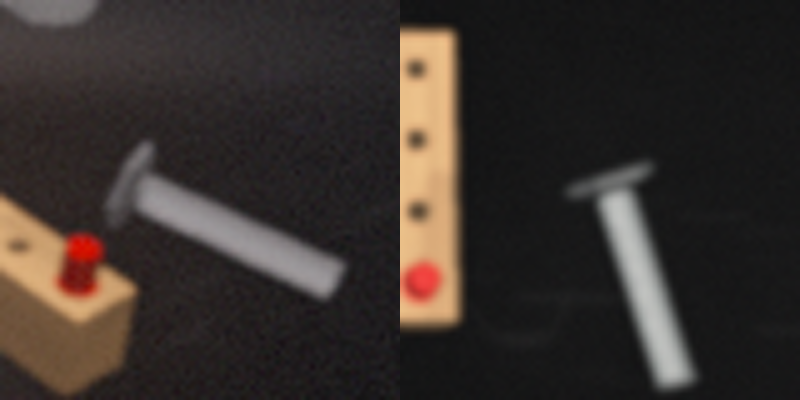

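The pin is back in its slot, matching its original pixel. The cylinder's tube runs from foot (615,190) to mouth (677,385) in the right-hand crop.

```bash
cat > cyl.py <<'E'
from h import *
def tri(s,a,c,b):
    d1,d2=ray(s,a),ray(c,b); p1,p2=np.array(s['position']),np.array(c['position'])
    t=np.linalg.lstsq(np.c_[d1,-d2],p2-p1,rcond=None)[0]; q1,q2=p1+t[0]*d1,p2+t[1]*d2; return (q1+q2)/2,np.linalg.norm(q1-q2)
def tube(x,roi):
    # bright tube mask -> axis endpoints by PCA
    x0,y0,x1,y1=roi; h=cv2.cvtColor(x['image'],cv2.COLOR_RGB2HSV)[y0:y1,x0:x1]
    m=((h[...,2]>120)&(h[...,1]<60)).astype(np.uint8)
    n,l,st,ce=cv2.connectedComponentsWithStats(m); i=1+np.argmax(st[1:,4])
    yy,xx=np.nonzero(l==i); P=np.c_[xx+x0,yy+y0].astype(float); ce=P.mean(0); d=np.linalg.svd(P-ce,full_matrices=False)[2][0]; d*=np.sign(d[1])
    t=(P-ce)@d; return ce,d,t.min()-.5,t.max()+.5,len(P)
if __name__=='__main__':
    s=cam('scene');c=cam('top')
    for x,roi in((s,(331,155,390,205)),(c,(345,190,400,255))):
        ce,d,a,b,n=tube(x,roi); e=[ce+a*d,ce+b*d]; print(n,np.round(e,1).tolist(),plane(x,e[0],.025).round(4),plane(x,e[1],.012).round(4)); x['e']=e
    print([ (tri(s,s['e'][i],c,c['e'][i])) for i in(0,1)])
E
python3 cyl.py
```

```text
277 [[337.2, 167.6], [376.5, 186.0]] [ 0.5335 -0.3841  0.025 ] [ 0.3967 -0.4246  0.012 ]
254 [[362.0, 207.5], [375.0, 246.5]] [ 0.5321 -0.3817  0.025 ] [ 0.3963 -0.4259  0.012 ]
[(array([ 0.53160907, -0.38122483,  0.02740549]), np.float64(0.00032956616140877073)), (array([ 0.39677273, -0.42578445,  0.0112938 ]), np.float64(0.000983073547470058))]
```

Emit:
jog_arm(moves=".7 .6 0.4 0 0 .12;.7 .6 0.4 0 0 .12;.7 .6 0.4 0 0 .12;.7 .6 0.4 0 0 .12;.7 .6 0.4 0 0 .12;.7 .6 0.4 0 0 .12;.7 .6 0.4 0 0 .12;.7 .6 0 0 0 .12;.7 .6 0 0 0 .12;0 0 0 0 0 .12")

```text
time: 33.52
position: [0.5548, 0.0474, 0.2438]
orientation: [-2.564, -1.815, -0.001]
contact_force: [-0.2, -1.0, -0.8]
finger_gap: 0.998
```

Emit:
jog_arm(moves="0 0 0 0 0 .12;0 0 0 0 0 .12;0 0 0 0 0 .096;0 0 0 -.1 0 0;0 0 0 -.1 0 0;0 0 0 -.1 0 0;0 0 0 -.1 0 0;0 0 0 -.1 0 0;0 0 0 -.1 0 0;0 0 0 -.1 0 0")

```text
time: 34.35
position: [0.5542, 0.0467, 0.2447]
orientation: [1.82, 1.802, -0.663]
contact_force: [0.4, 0.2, -0.5]
finger_gap: 1.003
```

Emit:
jog_arm(moves="0 0 0 -.1 0 0;0 0 0 -.1 0 0;0 0 0 -.1 0 0;0 0 0 -.1 0 0;0 0 0 -.1 0 0;0 0 0 -.1 0 0;0 0 0 0 0 0;0 0 0 0 0 0")

```text
time: 35.02
position: [0.5537, 0.0473, 0.2425]
orientation: [1.41, 1.401, -1.067]
contact_force: [-0.5, -0.9, 0.5]
finger_gap: 0.999
```

Run:
```python
from h import *
s=bot.read_state();print(s['q'].round(3),s['position'],R.from_rotvec(s['orientation']).as_matrix().round(3),s['contact_force'])
c=cam('scene');save(c,'s9.png',None,1.2)
```

```text
[-0.64   0.856 -0.083  1.638  0.878  1.771 -1.119] [0.55366345 0.04725619 0.24251852] [[ 0.005  1.    -0.002]
 [ 0.267 -0.003 -0.964]
 [-0.964  0.004 -0.268]] [-0.52003212 -0.90178839  0.50587982]
```

Emit:
jog_arm(moves="0 0 -2 0 0 0;0 0 -2 0 0 0;0 0 -2 0 0 0;0 0 -2 0 0 0;0 0 -1.5 0 0 0;0 0 0 0 0 0")

```text
time: 35.57
position: [0.5536, 0.0468, 0.1476]
orientation: [1.412, 1.401, -1.065]
contact_force: [0.4, 0.8, 0.1]
finger_gap: 0.998
```

Run:
```python
from h import *
s=bot.read_state();print(s['q'].round(3),s['position'],R.from_rotvec(s['orientation']).as_matrix()[:,2].round(3),s['contact_force'])
c=cam('scene');save(c,'s9.png',None,1.2)
```

```text
[-0.637  0.99  -0.088  1.649  0.873  1.679 -1.236] [0.55359554 0.04681408 0.14760023] [-0.002 -0.963 -0.269] [0.36238333 0.80520838 0.0754767 ]
```

View pics/s9.png

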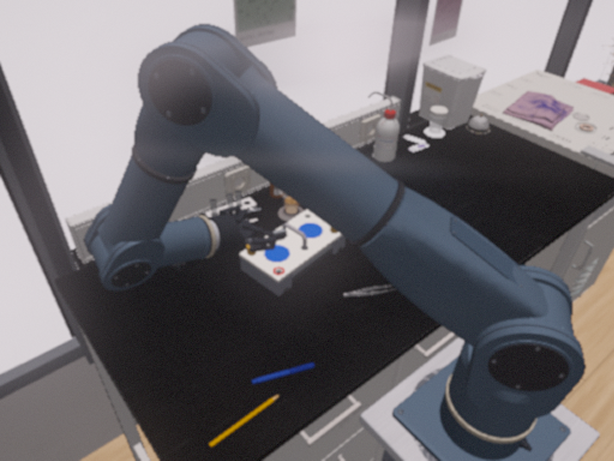

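Emit:
jog_arm(moves="0 0 3 0 0 0;0 0 4 .05 0 0;0 0 3 .125 0 0;0 0 0 .125 0 0;0 0 0 .125 0 0;0 0 0 .125 0 0;0 0 0 .125 0 0;0 0 0 .125 0 0;0 0 0 .125 0 0;0 0 0 .125 0 0")

```text
time: 36.45
position: [0.5545, 0.0479, 0.2526]
orientation: [2.096, 2.08, -0.248]
contact_force: [-0.5, -0.9, -1.1]
finger_gap: 1.0
```

Emit:
jog_arm(moves="0 0 0 .125 0 0;0 0 0 .125 0 0;-.8 -3.7 0 0 0 -.11;-.8 -3.7 0 0 0 -.11;-.8 -3.7 0 0 0 -.11;-.8 -3.7 0 0 0 -.11;-.8 -3.7 0 0 0 -.11;-.8 -3.7 0 0 0 -.11;-.8 -3.7 0 0 0 -.11;-.8 -3.7 0 0 0 -.11")

```text
time: 37.28
position: [0.4886, -0.2505, 0.2513]
orientation: [2.96, 1.044, 0.004]
contact_force: [1.4, -0.1, 0.7]
finger_gap: 0.999
```

Emit:
jog_arm(moves="-.8 -3.7 0 0 0 -.11;-.8 -3.7 0 0 0 -.11;-.9 -3.7 0 0 0 -.11;-.9 -3.7 0 0 0 -.055;0 -1 0 .026 -.083 0;0 0 0 .026 -.083 0;0 0 0 .026 -.083 0;0 0 0 0 0 0;0 0 0 0 0 0;0 0 0 0 0 0")

```text
time: 38.12
position: [0.4561, -0.4059, 0.2503]
orientation: [-3.043, -0.46, -0.398]
contact_force: [-0.1, 0.6, 0.3]
finger_gap: 0.998
```

```bash
python3 - <<'E'
from h import *
s=bot.read_state();print(s['q'].round(3),s['position'],R.from_rotvec(s['orientation']).as_matrix().round(3))
E
python3 cyl.py
```

```text
[ 0.87   0.41  -0.124  1.714 -0.226  0.904 -0.382] [ 0.45611712 -0.40586878  0.25029078] [[ 0.923  0.295  0.246]
 [ 0.286 -0.955  0.076]
 [ 0.257  0.    -0.966]]
275 [[337.2, 167.6], [376.5, 186.0]] [ 0.5335 -0.3841  0.025 ] [ 0.3968 -0.4248  0.012 ]
232 [[362.0, 207.5], [374.6, 246.6]] [ 0.5321 -0.3816  0.025 ] [ 0.3959 -0.4245  0.012 ]
[(array([ 0.53154553, -0.38112164,  0.02751053]), np.float64(0.0003616842569767606)), (array([ 0.39607523, -0.42417444,  0.01270741]), np.float64(0.0005847573700117766))]
```

Emit:
jog_arm(moves="-.15 -.1 -4 0 0 0;0 0 -4 0 0 0;0 0 -4 0 0 0;0 0 -4 0 0 0;0 0 -3.5 0 0 0;0 0 -2.5 0 0 0;0 0 -1.5 0 0 0;0 0 -.5 0 0 0;0 0 0 0 0 0;0 0 0 0 0 0")

```text
time: 39.05
position: [0.4555, -0.4068, 0.0095]
orientation: [-3.041, -0.461, -0.4]
contact_force: [0.3, -0.8, 0.5]
finger_gap: 0.997
```

Emit:
jog_arm(moves="0 0 -.2 0 0 0;0 0 0 0 0 0;0 0 0 0 0 0;0 0 0 0 0 0;0 0 0 0 0 0;0 0 0 0 0 0;0 0 0 0 0 0;0 0 0 0 0 0;0 0 0 0 0 0;0 0 0 0 0 0", gripper=1, force=30)

```text
time: 39.88
position: [0.4543, -0.4073, 0.0073]
orientation: [-3.042, -0.458, -0.399]
contact_force: [-1.5, 0.7, 6.7]
finger_gap: 0.258
```

Emit:
jog_arm(moves="0 0 .5 0 0 0;0 0 1.5 0 0 0;0 0 2.5 0 0 0;0 0 3 0 0 0;0 0 3 0 0 0;0 0 3 0 0 0;0 0 3 0 0 0;0 0 3 0 0 0;0 0 3 0 0 0;0 0 1.5 0 0 0")

```text
time: 40.72
position: [0.4548, -0.4077, 0.2509]
orientation: [-3.044, -0.459, -0.403]
contact_force: [0.6, -0.6, -1.7]
finger_gap: 0.251
```

Emit:
jog_arm(moves=".5 2 0 0 0 .06;.7 3 0 0 0 .09;.7 3 0 0 0 .09;.7 3 0 0 0 .09;.7 3 0 0 0 .09;.7 3 0 0 0 .09;.7 3 0 0 0 .09;.7 3 0 0 0 .09;.7 3 0 0 0 .09;.7 3 0 0 0 .09")

```text
time: 41.55
position: [0.5219, -0.1159, 0.2469]
orientation: [-2.481, -1.648, -0.324]
contact_force: [1.0, -0.4, -1.3]
finger_gap: 0.258
```

Emit:
jog_arm(moves=".7 3 0 0 0 .09;.7 3 0 0 0 .09;.7 3 0 0 0 .09;.7 3 0 0 0 .09;0 2 0 0 0 .034;0 0 0 -.06 0 0;0 0 0 -.1 0 0;0 0 0 -.1 0 0;0 0 0 -.1 0 0;0 0 0 -.1 0 0")

```text
time: 42.38
position: [0.5505, 0.0227, 0.2479]
orientation: [2.121, 2.103, -0.212]
contact_force: [-0.1, 0.3, -1.9]
finger_gap: 0.247
```

Emit:
jog_arm(moves="0 0 0 -.1 0 0;0 0 0 -.1 0 0;0 0 0 -.1 0 0;0 0 0 -.1 0 0;0 0 0 -.1 0 0;0 0 0 -.1 0 0;0 0 0 -.1 0 0;0 0 0 -.1 0 0;0 0 0 -.1 0 0;0 0 0 -.1 0 0")

```text
time: 43.22
position: [0.5504, 0.024, 0.247]
orientation: [1.478, 1.468, -1.004]
contact_force: [1.0, -1.4, -1.9]
finger_gap: 0.249
```

Emit:
jog_arm(moves="0 0 0 -.1 0 0;0 0 0 -.1 0 0;0 0 0 0 0 0;0 0 0 0 0 0;0 0 0 0 0 0")

```text
time: 43.63
position: [0.5504, 0.0227, 0.2472]
orientation: [1.341, 1.33, -1.115]
contact_force: [-0.2, 0.7, -0.6]
finger_gap: 0.252
```

Run:
```python
from h import *
s=bot.read_state();print(s['q'].round(3),s['position'],R.from_rotvec(s['orientation']).as_matrix().round(3))
c=cam('scene');save(c,'s10.png',(130,60,330,260),2);c=cam('top');save(c,'t10.png',(130,60,330,260),2)
cv2.imwrite('pics/b10.png',np.hstack([cv2.imread('pics/s10.png'),cv2.imread('pics/t10.png')]))
```

```text
[-0.638  0.883 -0.058  1.684  0.919  1.79  -1.157] [0.55038513 0.02265894 0.24724443] [[ 0.009  1.     0.   ]
 [ 0.174 -0.001 -0.985]
 [-0.985  0.009 -0.174]]
```

View pics/b10.png

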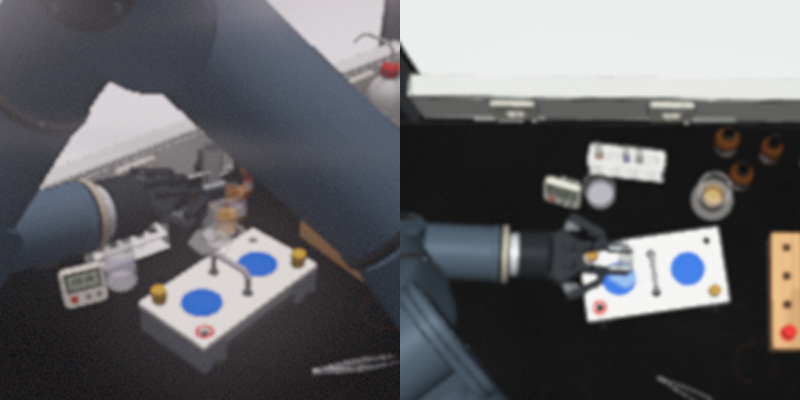

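Emit:
jog_arm(moves=".35 .7 -1 0 0 0;0 1 -2 0 0 0;0 0 -2 0 0 0;0 0 -2 0 0 0;0 0 -1.2 0 0 0;0 0 0 0 0 0;0 0 0 0 0 0;0 0 0 0 0 0")

```text
time: 44.4
position: [0.554, 0.0398, 0.1658]
orientation: [1.339, 1.328, -1.116]
contact_force: [0.4, 0.7, -1.6]
finger_gap: 0.251
```

Run:
```python
from h import *
s=bot.read_state();p=s['position'];tz=R.from_rotvec(s['orientation']).as_matrix()[:,2];g=p-.0104*tz;print(p,g)
out=[]
for n,r in(('scene',(195,130,265,240)),('top',(200,150,270,260))):
    c=cam(n); im=cv2.resize(np.ascontiguousarray(c['image'][r[1]:r[3],r[0]:r[2],::-1]),None,fx=5,fy=5,interpolation=cv2.INTER_CUBIC)
    a=[proj(c,g+[0,0,h]) for h in(-.095,.057)]; q=[tuple(int(v) for v in (x-[r[0],r[1]])*5+2) for x in a]
    for x in q: cv2.drawMarker(im,x,(0,255,0),cv2.MARKER_CROSS,10,1)
    out.append(im)
cv2.imwrite('pics/b11.png',np.hstack(out))
```

```text
[0.55402079 0.03984266 0.16577332] [0.55401478 0.05008885 0.16755528]
```

View pics/b11.png

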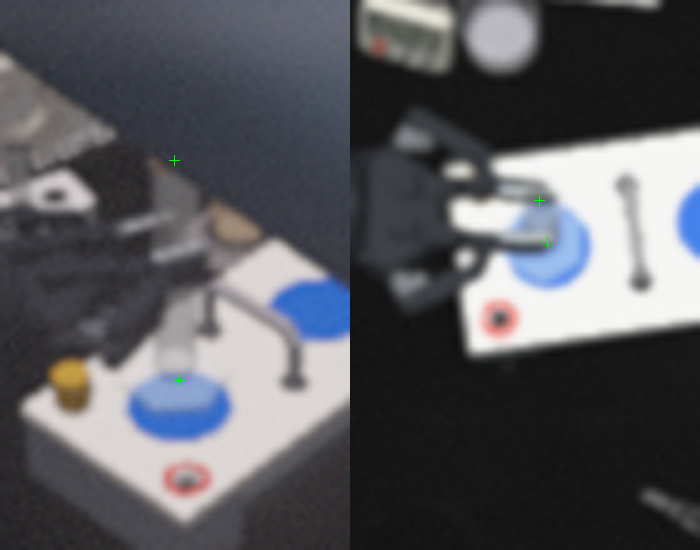

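The cylinder hangs vertical over pad 0, with the foot where predicted at about (179,380). I'll lower it gently.

Emit:
jog_arm(moves="0 0 -.5 0 0 0;0 0 -.5 0 0 0;0 0 -.4 0 0 0;0 0 -.2 0 0 0;0 0 0 0 0 0;0 0 0 0 0 0")

```text
time: 45.0
position: [0.5537, 0.0398, 0.1486]
orientation: [1.338, 1.329, -1.118]
contact_force: [0.1, 0.5, -1.3]
finger_gap: 0.25
```

Emit:
jog_arm(moves="0 0 -.15 0 0 0;0 0 -.1 0 0 0;0 0 -.1 0 0 0;0 0 0 0 0 0;0 0 0 0 0 0")

```text
time: 45.42
position: [0.5538, 0.0399, 0.1466]
orientation: [1.337, 1.326, -1.117]
contact_force: [-0.3, 3.1, 6.6]
finger_gap: 0.243
```

Emit:
jog_arm(moves="0 0 .1 0 0 0;0 0 .05 0 0 0;0 0 0 0 0 0;0 0 0 0 0 0")

```text
time: 45.75
position: [0.5537, 0.0399, 0.1467]
orientation: [1.338, 1.329, -1.117]
contact_force: [-0.1, 0.1, -0.8]
finger_gap: 0.251
```

Emit:
jog_arm(moves="0 0 0 0 0 0;0 0 0 0 0 0;0 0 0 0 0 0;0 0 0 0 0 0;0 0 0 0 0 0;0 0 0 0 0 0;0 0 0 0 0 0", gripper=-0.2)

```text
time: 46.33
position: [0.5537, 0.0399, 0.1468]
orientation: [1.338, 1.329, -1.117]
contact_force: [0.1, 1.2, 0.2]
finger_gap: 0.6
```

Back out along the tool axis (+y, slightly up).

Emit:
jog_arm(moves="0 1 .18 0 0 0;0 1.5 .27 0 0 0;0 2 .35 0 0 0;0 2 .35 0 0 0;0 2 .5 0 0 0;0 2 1 0 0 0;0 1 3 0 0 0;0 0 4 0 0 0;0 0 4 0 0 0;0 0 0 0 0 0")

```text
time: 47.17
position: [0.5543, 0.1565, 0.2902]
orientation: [1.345, 1.326, -1.108]
contact_force: [0.9, -0.3, 0.1]
finger_gap: 0.6
```

Run:
```python
from h import *
print(bot.read_state()['position'])
out=[]
for n,r in(('scene',(185,110,295,240)),('top',(200,150,300,268))):
    c=cam(n); save(c,'x.png',r,1); out.append(cv2.resize(cv2.imread('pics/x.png'),(400,int(400*(r[3]-r[1])/(r[2]-r[0]))),interpolation=cv2.INTER_CUBIC)[:470])
    print([(b[0],b[1]) for b in blobs(masks(c)['red'])],[(b[0],b[1]) for b in blobs(masks(c)['brass'])])
h=min(o.shape[0] for o in out); cv2.imwrite('pics/b12.png',np.hstack([o[:h] for o in out]))
```

```text
[0.55429677 0.15648603 0.29024608]
[(array([498.77,  71.59]), np.int32(94)), (array([324.76,  94.14]), np.int32(42)), (array([167. , 209.5]), np.int32(6))] [(array([208.44, 205.64]), np.int32(45)), (array([200.94, 351.37]), np.int32(365))]
[(array([417.37, 132.3 ]), np.int32(91)), (array([323.62, 225.88]), np.int32(50))] [(array([225.8, 187. ]), np.int32(10)), (array([286.89, 204.67]), np.int32(9)), (array([171.5 , 280.82]), np.int32(28))]
```

View pics/b12.png

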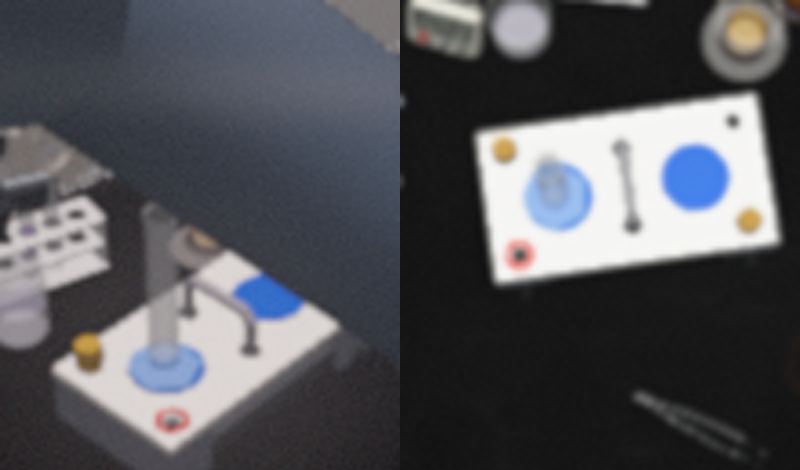

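The cylinder stands upright, centred on pad 0. Bolts sit in holes 2 and 1, the pin is out and back in the caddy, and the bystanders haven't moved. Handing in.

```bash
python3 -c "
from bench import bot
print(bot.close_job())"
```

```text
the job is handed in; nothing more can be done
None
```

The job is done and handed in at about 47 s of the 210 s allowed. No verdict was reported.

1. **Deck:** I carried it by the handle onto the base, with the red-ringed holes lined up to about 1 mm in the camera views.
2. **Pin in:** I pushed it fully down through the ringed hole before any bolt went in. The last push reached 42 N at the wrist, and its head showed at the height expected when home.
3. **Bolts:** Two were present, and I dropped them into holes 1 and 2. Hole 3 stays empty.
4. **Pin out:** I pulled it and put it back in the red-ringed caddy slot. It showed at its original place in both cameras.
5. **Cylinder:** I picked it up, stood it upright on blue pad 0 and backed the gripper away. It stayed standing and looked centred on the pad.

**Last checks:**
- **Bolt 2:** It first read about 1 mm high and looked slightly tilted. Its final camera reading matched bolt 1's, so I took it as home.
- **Bolt 1:** The arm hid it from the scene camera in the last picture, so its final check was the top view plus an earlier scene view.
- **Jar and beaker:** I checked these by eye only; both looked unmoved in the last top view.

No check failed.

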